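# Wedge the sagging leaf of the assembly board level

### The job

The hinged leaf of the wooden assembly board sags at its free edge. Slide the thick wedge, thin end first, straight in under the middle of that free edge until the leaf is level with the fixed bed behind it, then let go. Leave the slim wedge where it lies.

Things in the scene. Friction and masses are not known exactly. Their poses are not given: they have to be found in the camera images.
- wedge: thick wooden wedge, loose, 0.1 kg, 155 mm long, 40 mm wide. Flat underside; top 30 mm high over the rear 35 mm, then tapering evenly over 120 mm to 4 mm at the tip. Origin: middle of the underside, 77.5 mm from either end; x points to the thin tip, z up. Lies flat on the bench on one side of the long batten, the slim wedge on the other. Grip it across its width near the thick end.
- slim_wedge: the slim wedge, loose, too thin for this job: 155 mm long, 40 mm wide, 13 mm high at the rear and 3 mm at the tip. Same origin and axes. To be left where it lies.
- board: assembly board, fixed: dark bed 62 x 130 mm, top 36 mm above the bench, 16 mm stop on it; plywood leaf 130 x 130 x 12 mm hinged to it. Level, the leaf's top is flush with the bed, its underside 24 mm up; sagging, its free edge stands on two corner feet: opening 10 mm high, 100 mm wide. Origin: on the bench below the middle of the free edge; x points from there to the hinge (131 mm), z up.
- leaf (a joint): angle of the leaf about its hinge in rad: 0 = level with the bed, negative = the free edge sags (about -0.107 at the start), positive = raised too far. It swings freely (0.4 kg) and rests on whatever is below it.
Mind the look-alikes: they are no part of the job. Leave any green look-alike of the wedge alone.

How it is judged:
At the end, for the whole second after the job is handed in: The leaf is level within 0.03 rad (about 4 mm at its free edge), resting on the thick wedge, which lies flat and still on the bench, within 30 mm of the middle and within 15 degrees of straight in (value of joint leaf between -0.03 and 0.03 rad and contact force between wedge and board above 0.3 N and y of wedge in the frame of board between -0.03 and 0.03 m and angle between the x axis of wedge and the x axis of board, either way round below 0.26 rad and angle between wedge's own z axis and vertical below 0.1 rad and linear speed of wedge below 0.02 m/s); the robot touches nothing.
It fails at once if the slim wedge is moved more than 40 mm (distance of slim_wedge from where it was at the start of the episode above 0.04 m).
It also fails if it takes over 35 s, if anything falls off the work surface, if the arm or the gripper's body presses on something with over 40 N, if the wrist force passes 120 N, or if a joint passes its speed limit or range.

### The arm

A 7-joint arm with a two-finger parallel gripper is mounted at the origin on the work surface; the furniture and walls round the work are solid. World frame = base frame: x ahead of the robot, y to its left, z up, the work surface at z = 0. Lengths are in m, angles in rad, forces in N, time in s.
With the tool pointing down it reaches from about 0.425 to 0.975 m from the base axis. Payload 16.7 kg.
Tool frame: the origin (TCP) lies midway between the tips of the shut fingers; the grasp point (between the pads) lies 19 mm behind it (arm.hold_point_z is the distance from the TCP to the grasp point, in m); z points along the fingers, y is the direction in which the jaws open and shut (so a half turn about z gives the same grasp; the last joint's range is limited). The gripper opens to 85 mm and grips with 20 to 120 N. Pads are 22 mm wide; open, the fingers measure 114 mm over their backs; the gripper's body (76 mm by 85 mm) begins 54 mm behind the grasp point. The pads swing forward as they close: fully open they stand 13 mm farther back than shut.
Start: joints at [-1.48, 0.426, 0.074, 1.606, -0.034, 1.111, -0.067], TCP at [0.16, 0.656, 0.231] pointing down, gripper open.
Joint ranges: [-2.85, 2.85], [-0.5, 2.14], [-1.23, 1.37], [0.21, 2.46], [-1.02, 4.16], [0.16, 2.05], [-2.73, 2.73]. Speed limits (rad/s): [1.89, 1.89, 2.39, 2.39, 3.01, 3.01, 3.01].

### API

Orientations are given as a 3x3 rotation matrix whose columns are the frame's x, y, z axes.
In Python, from bench import arm, optics gives the robot as it stands. The module is installed in compiled form; this text tells all that it offers.
- The arm moves only by the tool step_arm, never from a script. Its argument "increments" is a list of rows, each an object of numbers: "dx", "dy", "dz": the shift along the tool's x, y, z in mm; "spin": the turn about the tool's z in degrees. A call has 1 to 12 rows; each row is the pose to reach, as a shift and turn from the pose commanded when the call began, along the tool's axes at that moment; what a row does not reach only later rows make up. A row lasts 1/8 s, in which the tool goes at most 62.5 mm and 10.7 degrees, less where a joint would pass 70% of its speed; a pose out of reach is approached as far as the arm can. A call with a gripper value outside its range is refused whole. "jaw" is the opening, from 0 (shut) to 1 (fully open), set as the call begins (left out, the last holds). The fingers move at their own pace and stop on an object; "force" is the grip in N (left out, the last holds). Time passes only in rows, so rows that repeat a pose let the fingers close. It gives the time, the measured TCP pose, the force and the opening at its end, in the units of the state.
- arm.sense(): the state, without advancing time (a new reading comes with each control period).
- optics.get_image(name): name is "scene" or "top"; returns the picture (384x512x3 uint8, red, green, blue); there is no depth.
- optics.camera_info(name): a dict with "K" (3x3 intrinsics, pixels), "pose" (4x4, takes a point from camera to world coordinates). Camera axes: x right, y up, looking along -z (the intrinsics and any distortion apply to the point x, -y, -z); pixel columns grow to the right and rows downward; lengths in m; the calibration is good to about 2 mm. A picture is of the moment at which its call begins. camera_info takes no time and is no camera call.
- arm.close_job(): hands the job in, once; it reports no verdict.
The state is a dict: "time": time; "joints": joint angles; "dq": joint speeds; "tau": joint torques, N m; "ee_pos": TCP position; "tcp_rot": TCP orientation; "contact_force": force on the tool from outside, world axes, zero at the start; "torque": the same for the moment, N m; "opening": finger opening in m.
Only numpy, scipy, OpenCV 4.12 (cv2) and the standard library are available. Lean on these libraries where they do the work, as an engineer would, in place of code of your own. Each camera call takes 0.05 s, during which the arm holds its last target.

## Working session

There is one attempt and no reset: what is moved stays moved. The work goes in short steps, Python scripts to look and compute and a tool call to move; the robot and the scene stay as the last step left them, time stands still between calls to the robot, and variables do not carry over. Pictures are saved under pics/ and viewed, and the job is handed in when it is done.

Besides the shell and the picture viewer there is one more tool, called by a JSON object that holds its "name" and its "arguments", one argument or row to a line. step_arm: Moves the arm, as the interface text tells. Its arguments: {"type":"object","properties":{"increments":{"type":"array"},"jaw":{"type":"number"},"force":{"type":"number"}},"required":["increments"]}

```bash
mkdir -p pics
python3 - <<'E'
from bench import arm, optics
import cv2, numpy as np
for n in("scene","top"):
    im=optics.get_image(n); np.save(f"pics/{n}0.npy",im); cv2.imwrite(f"pics/{n}0.png",im[:,:,::-1])
    c=optics.camera_info(n); print(n,{k:np.round(v,4).tolist() if not isinstance(v,str) else v for k,v in c.items()})
s=arm.sense(); print({k:np.round(v,3).tolist() for k,v in s.items()}, arm.hold_point_z)
E
```

```text
scene {'K': [[425.1993, 0.0, 257.1305], [0.0, 425.1993, 190.4511], [0.0, 0.0, 1.0]], 'pose': [[-0.4038, -0.483, 0.7769, 1.2498], [0.9147, -0.2284, 0.3335, 0.4133], [0.0163, 0.8453, 0.534, 0.6448], [0.0, 0.0, 0.0, 1.0]]}
top {'K': [[464.1059, 0.0, 260.338], [0.0, 464.1059, 194.7506], [0.0, 0.0, 1.0]], 'pose': [[0.0186, 0.9947, -0.101, 0.3296], [-0.9998, 0.0177, -0.0097, 0.0645], [-0.0078, 0.1011, 0.9948, 1.3363], [0.0, 0.0, 0.0, 1.0]]}
{'time': 0.1, 'joints': [-1.481, 0.427, 0.074, 1.607, -0.034, 1.111, -0.067], 'dq': [-0.0, -0.002, -0.0, -0.003, -0.002, -0.0, 0.0], 'tau': [0.007, -95.153, 3.77, -46.441, 0.019, 0.006, 0.0], 'ee_pos': [0.16, 0.655, 0.231], 'tcp_rot': [[-0.971, 0.237, -0.0], [0.237, 0.971, -0.001], [-0.0, -0.001, -1.0]], 'contact_force': [0.039, -0.451, -0.197], 'torque': [-0.011, 0.014, 0.05], 'opening': 0.086} 0.0187
```

View pics/scene0.png

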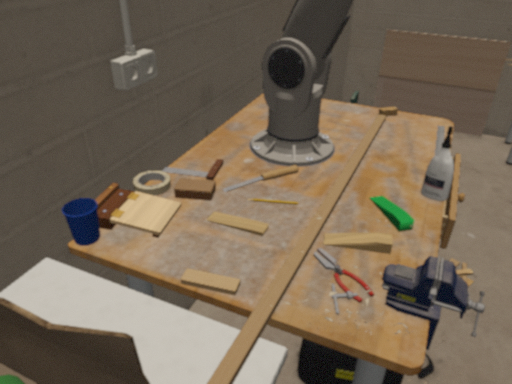

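View pics/top0.png

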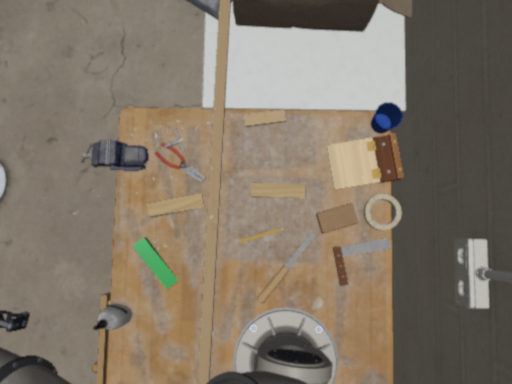

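Run:
```python
import cv2, numpy as np
s=cv2.imread("pics/scene0.png");t=cv2.imread("pics/top0.png")
f=lambda a,k:cv2.resize(a,(400,280),interpolation=cv2.INTER_CUBIC)
a=np.vstack([np.hstack([f(s[215:270,310:400],4),f(s[200:298,170:290],4)]),np.hstack([f(t[180:230,135:215],4),f(t[105:210,230:330],4)])])
cv2.imwrite("pics/crop1.png",a)
cv2.imwrite("pics/crop2.png",np.hstack([cv2.resize(t[125:200,320:410],(400,333),interpolation=cv2.INTER_CUBIC),cv2.resize(s[175:250,90:190],(400,333),interpolation=cv2.INTER_CUBIC)]))
```

```text
(no output)
```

View pics/crop1.png

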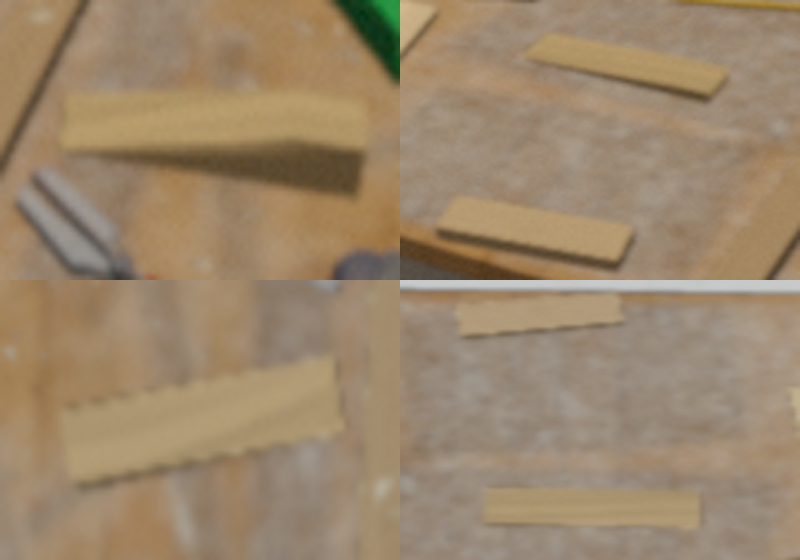

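View pics/crop2.png

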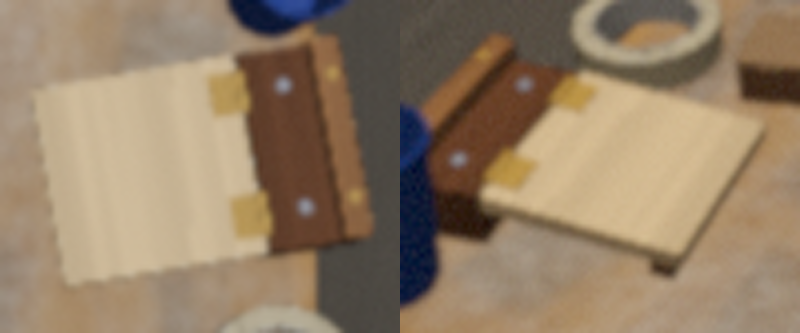

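Candidates: pale pieces at top (175,205), (278,190), (265,118), plus the green one at (155,262). The piece at (175,205) / scene (358,242) shows a tall rear end tapering towards the batten, so it is the thick wedge, alone left of the batten. (278,190) is thin with the full length, so it is the slim wedge; (265,118) is a short flat offcut. Crops confirm this. The leaf's free edge is at top column ~332, with its hinge to the right.

```bash
cat > h.py <<'E'
import cv2, numpy as np
from bench import optics
def cast(n,uv,z):
    c=optics.camera_info(n);K=np.array(c["K"]);P=np.array(c["pose"])
    d=np.linalg.inv(K)@np.array([uv[0],uv[1],1.]);d=P[:3,:3]@(d*[1,-1,-1]);o=P[:3,3]
    return o+d*(z-o[2])/d[2]
def blob(im,rect,seed,thr=None):
    x0,y0,x1,y1=rect
    hsv=cv2.cvtColor(im,cv2.COLOR_RGB2HSV)
    return hsv[y0:y1,x0:x1]
E
python3 - <<'E'
from h import *
im=np.load("pics/top0.npy");hsv=cv2.cvtColor(im,cv2.COLOR_RGB2HSV)
for p in [(175,205),(160,208),(195,201),(175,190),(175,220),(278,190),(278,178),(278,203),(350,165),(345,150),(320,165),(335,195),(395,160),(215,205)]: print(p,im[p[1],p[0]],hsv[p[1],p[0]])
E
```

```text
(175, 205) [179 157 118] [ 19  87 179]
(160, 208) [175 153 116] [ 19  86 175]
(195, 201) [170 148 111] [ 19  89 170]
(175, 190) [164 140 112] [ 16  81 164]
(175, 220) [143 122 100] [ 15  77 143]
(278, 190) [175 154 115] [ 20  87 175]
(278, 178) [158 144 129] [ 16  47 158]
(278, 203) [153 138 124] [ 14  48 153]
(350, 165) [205 186 154] [ 19  63 205]
(345, 150) [204 184 152] [ 18  65 204]
(320, 165) [166 145 120] [ 16  71 166]
(335, 195) [167 139 105] [ 16  95 167]
(395, 160) [138  99  67] [ 14 131 138]
(215, 205) [161 140 109] [ 18  82 161]
```

Run:
```python
from h import *
im=np.load("pics/top0.npy");bgr=im[:,:,::-1].copy()
out=bgr.copy()
def gc(name,rect):
    m=np.zeros(im.shape[:2],np.uint8);x,y,w,h=rect
    sub=bgr[y-15:y+h+15,x-15:x+w+15].copy();m=np.zeros(sub.shape[:2],np.uint8)
    cv2.grabCut(sub,m,(15,15,w,h),np.zeros((1,65)),np.zeros((1,65)),6,cv2.GC_INIT_WITH_RECT)
    k=((m==1)|(m==3)).astype(np.uint8);k=cv2.morphologyEx(k,cv2.MORPH_OPEN,np.ones((3,3)))
    c=max(cv2.findContours(k,cv2.RETR_EXTERNAL,cv2.CHAIN_APPROX_NONE)[0],key=cv2.contourArea)+[x-15,y-15]
    r=cv2.minAreaRect(c.astype(np.float32));b=cv2.boxPoints(r)
    print(name,r,cv2.contourArea(c),b.round(1).tolist())
    cv2.drawContours(out,[b.round().astype(int)],-1,(0,0,255),1);cv2.drawContours(out,[c.astype(int)],-1,(255,0,0),1)
gc("wedge",(143,188,64,31));gc("slim",(246,180,63,22));gc("leaf",(325,133,50,60))
cv2.imwrite("pics/fit1.png",cv2.resize(out[110:240,130:420],(800,359),interpolation=cv2.INTER_NEAREST))
```

```text
wedge ((174.7667999267578, 204.51177978515625), (13.671112060546875, 55.553375244140625), 79.99201965332031) 676.0 [[146.1999969482422, 202.60000610351562], [200.89999389648438, 193.0], [203.3000030517578, 206.39999389648438], [148.60000610351562, 216.10000610351562]]
slim ((277.517822265625, 189.48336791992188), (53.45099639892578, 13.474750518798828), 1.9749339818954468) 655.5 [[250.60000610351562, 195.3000030517578], [251.0, 181.8000030517578], [304.5, 183.6999969482422], [304.0, 197.10000610351562]]
leaf ((353.6891784667969, 162.6351318359375), (44.88092041015625, 46.85371780395508), 80.53767395019531) 1877.0 [[326.8999938964844, 144.39999389648438], [373.1000061035156, 136.60000610351562], [380.5, 180.89999389648438], [334.29998779296875, 188.60000610351562]]
```

View pics/fit1.png

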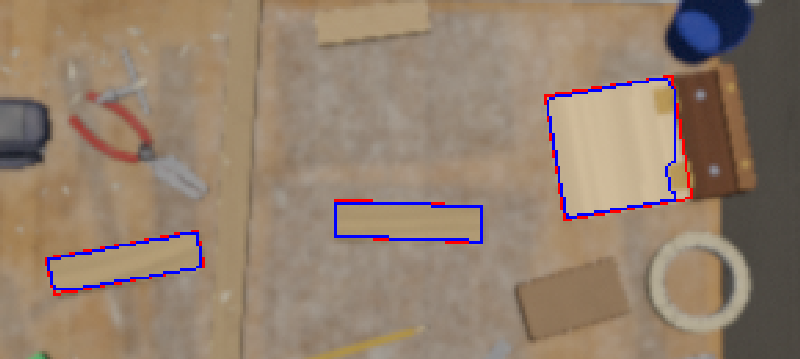

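The contours fit the wedge (146–203, 193–216), the slim wedge and the leaf (free edge 327,144 to 334,189).

Run:
```python
from h import *
c=lambda u,v,z:cast("top",(u,v),z)
R=(c(146.2,202.6,.03)+c(148.6,216.1,.03))/2;T=(c(200.9,193,.004)+c(203.3,206.4,.004))/2
d=(T-R)[:2];print("wedge rear",R[:2],"tip",T[:2],"len",np.hypot(*d),"ang",np.degrees(np.arctan2(d[1],d[0])))
A=c(326.9,144.4,.022);B=c(334.3,188.6,.022);M=(A+B)[:2]/2
H=(c(373.1,136.6,.0355)+c(380.5,180.9,.0355))[:2]/2
e=(A-B)[:2];print("edge",A,B,np.hypot(*e),"M",M)
n=np.array([e[1],-e[0]]);n/=np.hypot(*n);n2=(H-M)/np.hypot(*(H-M))
if n@n2<0:n=-n
print("dir",np.degrees(np.arctan2(n[1],n[0])),np.degrees(np.arctan2(n2[1],n2[0])),np.hypot(*(H-M)))
l=np.array([-n[1],n[0]])
for p in[(250.6,195.3,.013),(251,181.8,.013),(304.5,183.7,.003),(304,197.1,.003)]:
    q=c(*p)[:2]-M;print("slim in board",q@n,q@l)
for p in [(220,190,.01),(212,205,.01),(228,190,.01)]: print("batten",c(*p))
# scene check
s=lambda u,v,z:cast("scene",(u,v),z)
print("scene rear low bottom corner", s(310+358*90/400,215+192*55/280,0), "tip bottom",s(310+70*90/400,215+150*55/280,0))
print("scene leaf corners",s(90+765/4,175+125*75/333,.022),s(90+683/4,175+252*75/333,.022))
```

```text
wedge rear [0.41504108 0.39554097] tip [0.44747892 0.24522732] len 0.15377388745696896 ang -77.8222596407267
edge [ 0.61186205 -0.11134106  0.022     ] [ 0.48431732 -0.13290906  0.022     ] 0.12935546685408197 M [ 0.54808968 -0.12212506]
dir -80.40199790595447 -80.20071496674066 0.13068438890590317
slim in board -0.23859402324703505 -0.04716579271636289
slim in board -0.23175211385329006 -0.008752349048629236
slim in board -0.07959964864818707 -0.03602458086539599
slim in board -0.08717201191278431 -0.0742638263907335
batten [0.47585696 0.19373229 0.01      ]
batten [0.43216918 0.21550682 0.01      ]
batten [0.47626546 0.17070192 0.01      ]
scene rear low bottom corner [0.42693948 0.40039596 0.        ] tip bottom [0.46168393 0.2549298  0.        ]
scene leaf corners [0.37373799 0.10678293 0.022     ] [0.50826093 0.10640988 0.022     ]
```

Run:
```python
from h import *
im=np.load("pics/scene0.npy");bgr=im[:,:,::-1].copy();out=bgr.copy()
def gc(name,x,y,w,h):
    p=15;sub=bgr[y-p:y+h+p,x-p:x+w+p].copy();m=np.zeros(sub.shape[:2],np.uint8)
    cv2.grabCut(sub,m,(p,p,w,h),np.zeros((1,65)),np.zeros((1,65)),6,cv2.GC_INIT_WITH_RECT)
    k=((m==1)|(m==3)).astype(np.uint8)
    c=max(cv2.findContours(k,cv2.RETR_EXTERNAL,cv2.CHAIN_APPROX_NONE)[0],key=cv2.contourArea)+[x-p,y-p]
    print(name,cv2.approxPolyDP(c,3,True)[:,0].tolist());cv2.drawContours(out,[c.astype(int)],-1,(0,0,255),1)
gc("wedge",320,228,76,28)
cv2.imwrite("pics/fit2.png",np.hstack([cv2.resize(out[215:270,310:400],(400,244),interpolation=cv2.INTER_NEAREST),cv2.resize(out[175:250,90:190],(400,300),interpolation=cv2.INTER_NEAREST)[:244]]))
def proj(p,n="scene"):
    c=optics.camera_info(n);K=np.array(c["K"]);P=np.array(c["pose"]);q=P[:3,:3].T@(np.array(p)-P[:3,3]);q=K@(q*[1,-1,-1]);return (q[:2]/q[2]).round(1)
R=np.array([.41504,.39554]);a=np.array([.211,-.9775]);w=np.array([.9775,.211])*.02;T=R+.155*a
for n,p in dict(rear_top_near=[*(R+w),.03],rear_top_far=[*(R-w),.03],rear_bot_near=[*(R+w),0],tip_near_top=[*(T+w),.004],tip_far=[*(T-w),.004],leafA=[.6119,-.1113,.022],leafB=[.4843,-.1329,.022]).items(): print(n,proj(p))
print("bottle",cast("top",(115,317),.15))
```

```text
wedge [[345, 245], [389, 252], [391, 247], [384, 243]]
rear_top_near [392.2 244.5]
rear_top_far [391.1 233.9]
rear_bot_near [389.7 254.6]
tip_near_top [322.5 243.8]
tip_far [323.7 233.5]
leafA [158.6 232.2]
leafB [180.2 202.7]
bottle [0.13530335 0.43484005 0.15      ]
```

View pics/fit2.png

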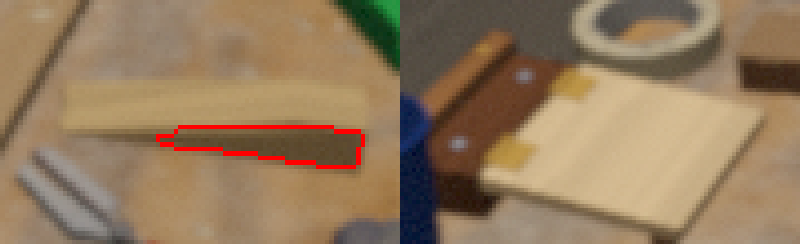

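Both views agree within about 1 px. In the scene the dark side face (345–391, 243–253) shows the thick rear on the right. Moving above the wedge.

{"name": "step_arm", "arguments": {
  "increments": [
    {"dx": -40,"dy": -26,"spin": 8},
    {"dx": -80,"dy": -52,"spin": 16},
    {"dx": -120,"dy": -79,"spin": 24},
    {"dx": -160,"dy": -105,"spin": 32},
    {"dx": -200,"dy": -131,"spin": 40},
    {"dx": -240,"dy": -158,"spin": 48},
    {"dx": -280,"dy": -184,"spin": 56},
    {"dx": -318,"dy": -209,"spin": 64},
    {"dx": -318,"dy": -209,"spin": 64},
    {"dx": -318,"dy": -209,"spin": 64}
  ],
  "jaw": 1
}}

```text
$.increments[0]: bad value
```

{"name": "step_arm", "arguments": {
  "increments": [
    {"dx": -40,"dy": -26,"dz": 0,"spin": 8},
    {"dx": -80,"dy": -52,"dz": 0,"spin": 16},
    {"dx": -120,"dy": -79,"dz": 0,"spin": 24},
    {"dx": -160,"dy": -105,"dz": 0,"spin": 32},
    {"dx": -200,"dy": -131,"dz": 0,"spin": 40},
    {"dx": -240,"dy": -158,"dz": 0,"spin": 48},
    {"dx": -280,"dy": -184,"dz": 0,"spin": 56},
    {"dx": -318,"dy": -209,"dz": 0,"spin": 64},
    {"dx": -318,"dy": -209,"dz": 0,"spin": 64},
    {"dx": -318,"dy": -209,"dz": 0,"spin": 64}
  ],
  "jaw": 1
}}

```text
time: 1.35
ee_pos: [0.4192, 0.3774, 0.2311]
tcp_rot: [[-0.213, 0.977, -0.0], [0.977, 0.213, -0.0], [-0.0, -0.0, -1.0]]
contact_force: [-0.2, -1.2, 0.2]
opening: 0.0855
```

{"name": "step_arm", "arguments": {
  "increments": [
    {"dx": 1,"dy": 0,"dz": 50,"spin": 0},
    {"dx": 1,"dy": 0,"dz": 100,"spin": 0},
    {"dx": 1,"dy": 0,"dz": 150,"spin": 0},
    {"dx": 1,"dy": 0,"dz": 185,"spin": 0},
    {"dx": 1,"dy": 0,"dz": 210,"spin": 0},
    {"dx": 1,"dy": 0,"dz": 222,"spin": 0},
    {"dx": 1,"dy": 0,"dz": 228,"spin": 0},
    {"dx": 1,"dy": 0,"dz": 228,"spin": 0}
  ]
}}

```text
time: 2.35
ee_pos: [0.4194, 0.3785, 0.0037]
tcp_rot: [[-0.213, 0.977, 0.0], [0.977, 0.213, 0.0], [0.0, 0.0, -1.0]]
contact_force: [0.7, -0.6, 0.1]
opening: 0.0853
```

{"name": "step_arm", "arguments": {
  "increments": [
    {"dx": 0,"dy": 0,"dz": 0,"spin": 0},
    {"dx": 0,"dy": 0,"dz": 0,"spin": 0},
    {"dx": 0,"dy": 0,"dz": 0,"spin": 0},
    {"dx": 0,"dy": 0,"dz": 0,"spin": 0},
    {"dx": 0,"dy": 0,"dz": 0,"spin": 0},
    {"dx": 0,"dy": 0,"dz": 0,"spin": 0}
  ],
  "jaw": 0,
  "force": 50
}}

```text
time: 3.1
ee_pos: [0.4196, 0.3784, 0.0041]
tcp_rot: [[-0.212, 0.977, 0.0], [0.977, 0.212, 0.001], [0.001, 0.001, -1.0]]
contact_force: [-2.9, -1.2, 10.8]
opening: 0.0391
```

{"name": "step_arm", "arguments": {
  "increments": [
    {"dx": 0,"dy": 0,"dz": -20,"spin": 0},
    {"dx": 0,"dy": 0,"dz": -50,"spin": 0},
    {"dx": 0,"dy": 0,"dz": -85,"spin": 0},
    {"dx": 0,"dy": 0,"dz": -85,"spin": 0}
  ]
}}

```text
time: 3.6
ee_pos: [0.4205, 0.3792, 0.0917]
tcp_rot: [[-0.212, 0.977, 0.003], [0.977, 0.212, 0.004], [0.003, 0.004, -1.0]]
contact_force: [-0.0, 0.1, -2.3]
opening: 0.0394
```

Run:
```python
from h import *
o=[]
for n in("scene","top"):
    im=optics.get_image(n); np.save(f"pics/{n}1.npy",im); o.append(im[:,:,::-1])
cv2.imwrite("pics/lift.png",np.vstack([cv2.resize(o[0][170:290,270:430],(400,300)),cv2.resize(o[1][120:270,100:300],(400,300))]))
```

```text
(no output)
```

View pics/lift.png

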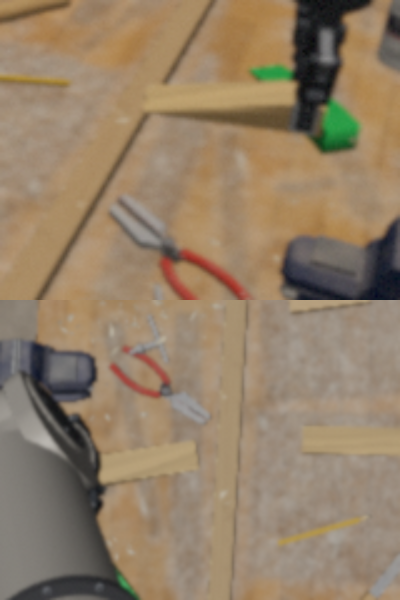

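The wedge is held (opening 39 mm) and its tip points to the batten. Carrying it over to a start pose in front of the opening, offset 20 mm away from the slim wedge so the fingers clear it.

{"name": "step_arm", "arguments": {
  "increments": [
    {"dx": -20,"dy": 2,"dz": 0,"spin": 0},
    {"dx": -60,"dy": 7,"dz": 0,"spin": 0.5},
    {"dx": -105,"dy": 13,"dz": 0,"spin": 1},
    {"dx": -150,"dy": 18,"dz": 0,"spin": 1.5},
    {"dx": -195,"dy": 24,"dz": 0,"spin": 2},
    {"dx": -240,"dy": 29,"dz": 0,"spin": 2.5},
    {"dx": -285,"dy": 35,"dz": 0,"spin": 2.5},
    {"dx": -325,"dy": 40,"dz": 0,"spin": 2.5},
    {"dx": -355,"dy": 43,"dz": 0,"spin": 2.5},
    {"dx": -369,"dy": 45,"dz": 0,"spin": 2.5},
    {"dx": -369,"dy": 45,"dz": 0,"spin": 2.5},
    {"dx": -369,"dy": 45,"dz": 0,"spin": 2.5}
  ]
}}

```text
time: 5.2
ee_pos: [0.5412, 0.0281, 0.088]
tcp_rot: [[-0.171, 0.985, -0.001], [0.985, 0.171, 0.0], [0.0, -0.001, -1.0]]
contact_force: [0.5, 0.3, -1.6]
opening: 0.0391
```

Run:
```python
from h import *
from bench import arm
o=[]
for n in("scene","top"):
    im=optics.get_image(n); np.save(f"pics/{n}2.npy",im); o.append(im[:,:,::-1])
cv2.imwrite("pics/hover.png",np.vstack([cv2.resize(o[0][140:290,80:300],(440,300)),cv2.resize(o[1][110:230,230:410],(440,293))]))
s=arm.sense();print(s["ee_pos"],s["tcp_rot"])
```

```text
[0.54132236 0.02823112 0.08819058] [[-1.71166362e-01  9.85242048e-01 -4.28779072e-04]
 [ 9.85242093e-01  1.71166473e-01  2.37631745e-04]
 [ 3.07517389e-04 -3.81776629e-04 -9.99999880e-01]]
```

View pics/hover.png

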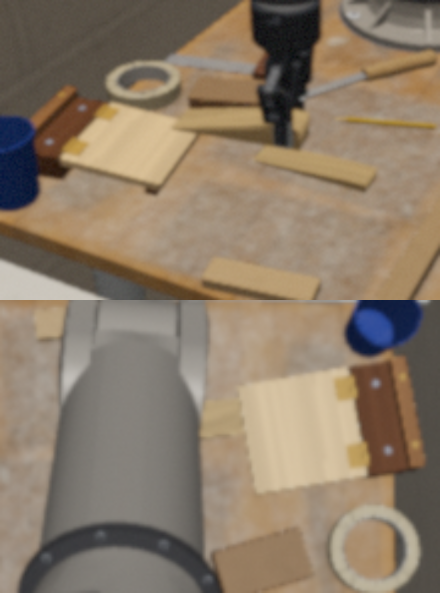

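Run:
```python
from h import *
im=np.load("pics/top2.npy")
cv2.imwrite("pics/tip.png",cv2.resize(im[140:180,305:355,::-1],(800,640)[:2] if 0 else (750,600),interpolation=cv2.INTER_CUBIC))
```

```text
(no output)
```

View pics/tip.png

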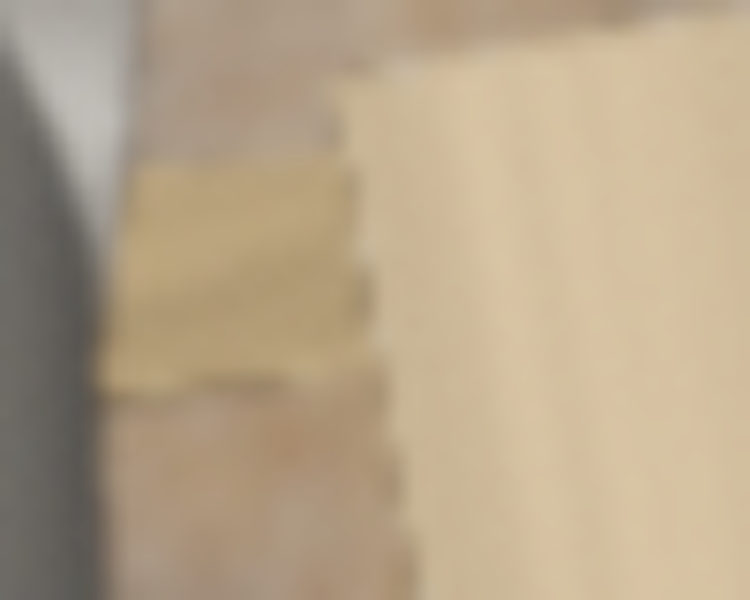

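Run:
```python
from h import *
M=np.array([.5481,-.1221]);n=np.array([.1685,-.9857]);l=np.array([.9857,.1685])
for z in(.085,.092,.1):
    p=cast("top",(329.1,157.7),z)[:2];print(z,p,(p-M)@n,(p-M)@l)
```

```text
0.085 [ 0.56153782 -0.10905932] -0.010589923307729327 0.015443016143484284
0.092 [ 0.56024015 -0.10808821] -0.011765810218292148 0.014327528550631557
0.1 [ 0.55875709 -0.10697836] -0.013109680973221034 0.013052685587371354
```

The tip is 11 mm short of the edge and 14 mm lateral, so it clears the leaf. Lowering.

{"name": "step_arm", "arguments": {
  "increments": [
    {"dx": 0,"dy": 0,"dz": 20,"spin": 0},
    {"dx": 0,"dy": 0,"dz": 45,"spin": 0},
    {"dx": 0,"dy": 0,"dz": 65,"spin": 0},
    {"dx": 0,"dy": 0,"dz": 77,"spin": 0},
    {"dx": 0,"dy": 0,"dz": 82,"spin": 0},
    {"dx": 0,"dy": 0,"dz": 84,"spin": 0},
    {"dx": 0,"dy": 0,"dz": 84,"spin": 0}
  ]
}}

```text
time: 6.18
ee_pos: [0.5419, 0.0271, 0.0047]
tcp_rot: [[-0.169, 0.986, 0.001], [0.986, 0.169, 0.0], [0.0, 0.001, -1.0]]
contact_force: [0.4, -0.3, -0.9]
opening: 0.039
```

Run:
```python
from h import *
im=optics.get_image("scene")[:,:,::-1]
cv2.imwrite("pics/down.png",cv2.resize(im[160:250,130:270],(700,450),interpolation=cv2.INTER_CUBIC))
```

```text
(no output)
```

View pics/down.png

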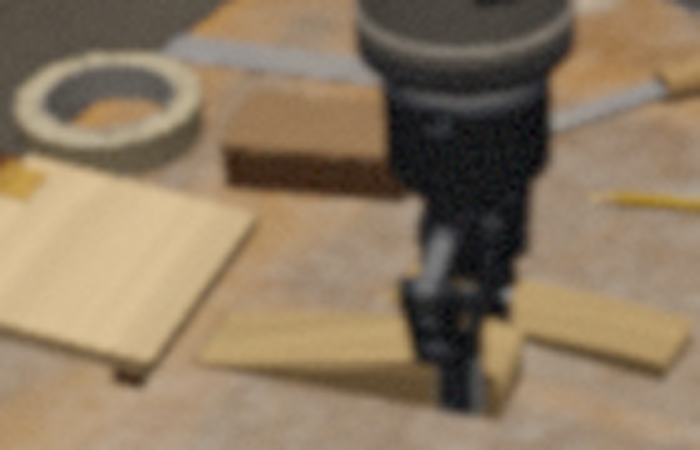

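{"name": "step_arm", "arguments": {
  "increments": [
    {"dx": -6,"dy": 0,"dz": 0.5,"spin": 0},
    {"dx": -16,"dy": -1,"dz": 0.5,"spin": 0},
    {"dx": -26,"dy": -2,"dz": 0.5,"spin": 0},
    {"dx": -36,"dy": -3,"dz": 0.5,"spin": 0},
    {"dx": -46,"dy": -4,"dz": 0.5,"spin": 0},
    {"dx": -56,"dy": -5,"dz": 0.5,"spin": 0},
    {"dx": -65,"dy": -5,"dz": 0.5,"spin": 0},
    {"dx": -74,"dy": -6,"dz": 0.5,"spin": 0},
    {"dx": -83,"dy": -6,"dz": 0.5,"spin": 0},
    {"dx": -92,"dy": -6,"dz": 0.5,"spin": 0},
    {"dx": -100,"dy": -6,"dz": 0.5,"spin": 0},
    {"dx": -100,"dy": -6,"dz": 0.5,"spin": 0}
  ]
}}

```text
time: 7.72
ee_pos: [0.553, -0.0736, 0.0041]
tcp_rot: [[-0.169, 0.986, 0.001], [0.986, 0.169, -0.0], [-0.0, 0.001, -1.0]]
contact_force: [-0.4, -0.2, 6.5]
opening: 0.0389
```

Run:
```python
from h import *
im=optics.get_image("scene");np.save("pics/scene3.npy",im);im=im[:,:,::-1]
t=optics.get_image("top");np.save("pics/top3.npy",t)
cv2.imwrite("pics/in1.png",cv2.resize(im[160:250,85:225],(700,450),interpolation=cv2.INTER_CUBIC))
cv2.imwrite("pics/in1t.png",cv2.resize(t[110:230,230:410,::-1],(675,450),interpolation=cv2.INTER_CUBIC))
```

```text
(no output)
```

View pics/in1.png

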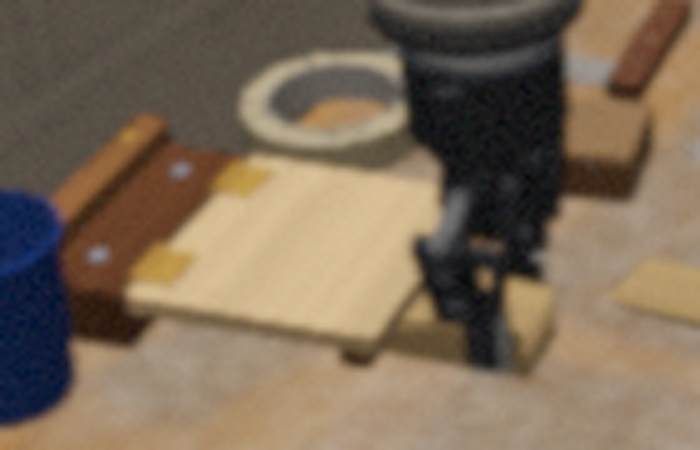

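View pics/in1t.png

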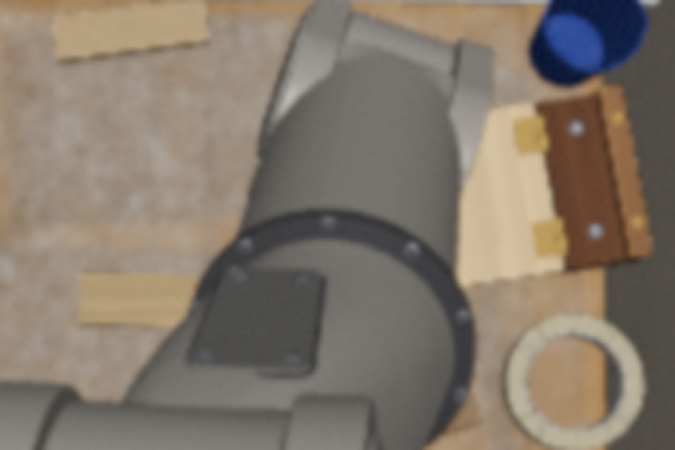

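The leaf is raised by about 4 px at its near corner, now at scene (160,228). Tip depth by arm pose is about 90 mm, with a target of about 92. The slim wedge is untouched. Checking the leaf height before letting go.

Run:
```python
from h import *
def proj(p,n="scene"):
    c=optics.camera_info(n);K=np.array(c["K"]);P=np.array(c["pose"]);q=P[:3,:3].T@(np.array(p)-P[:3,3]);q=K@(q*[1,-1,-1]);return (q[:2]/q[2]).round(2)
for z in(.022,.030,.036,.042): print(z,proj([.6119,-.1113,z]))
a=np.load("pics/scene0.npy");b=np.load("pics/scene3.npy")
for k,i in((0,a),(1,b)):
    hsv=cv2.cvtColor(i,cv2.COLOR_RGB2HSV);m=((i[:,:,2]>125)&(hsv[:,:,2]>180)).astype(np.uint8)
    col=[(np.nonzero(m[215:245,c])[0].max()+215) for c in (130,140,150,155)];print(col)
x=[cv2.resize(i[205:245,105:175,::-1],(700,400)*1,interpolation=cv2.INTER_NEAREST)[:, :,:] for i in(a,b)]
cv2.imwrite("pics/cmp.png",cv2.resize(np.vstack(x),(525,600)))
```

```text
0.022 [158.63 232.23]
0.03 [158.26 229.53]
0.036 [157.99 227.49]
0.042 [157.71 225.44]
[np.int64(223), np.int64(226), np.int64(229), np.int64(239)]
[np.int64(221), np.int64(223), np.int64(243), np.int64(239)]
```

View pics/cmp.png

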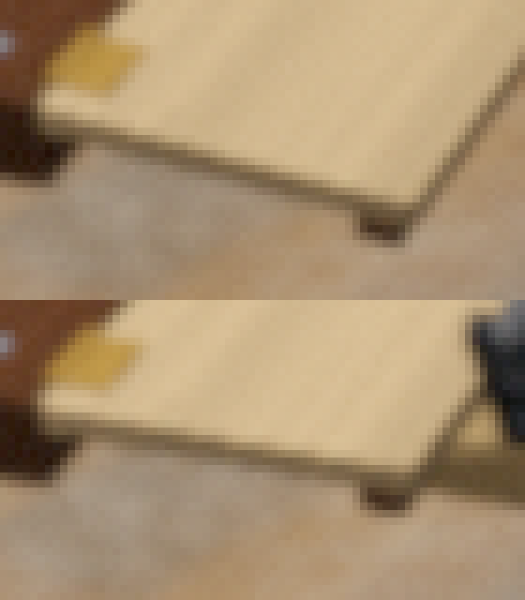

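The corner rose about 4.5 px, roughly 13 mm of the 14 mm needed, which is within tolerance. Releasing and retreating upward.

{"name": "step_arm", "arguments": {
  "increments": [
    {"dx": 0,"dy": 0,"dz": 0,"spin": 0},
    {"dx": 0,"dy": 0,"dz": 0,"spin": 0},
    {"dx": 0,"dy": 0,"dz": 0,"spin": 0},
    {"dx": 0,"dy": 0,"dz": 0,"spin": 0}
  ],
  "jaw": 0.7
}}

```text
time: 8.32
ee_pos: [0.5526, -0.0725, 0.0038]
tcp_rot: [[-0.17, 0.986, -0.0], [0.986, 0.17, -0.0], [-0.0, -0.0, -1.0]]
contact_force: [-0.7, 0.4, -0.1]
opening: 0.0601
```

{"name": "step_arm", "arguments": {
  "increments": [
    {"dx": 0,"dy": 0,"dz": -10,"spin": 0},
    {"dx": 0,"dy": 0,"dz": -30,"spin": 0},
    {"dx": 0,"dy": 0,"dz": -60,"spin": 0},
    {"dx": 0,"dy": 0,"dz": -100,"spin": 0},
    {"dx": 30,"dy": 0,"dz": -140,"spin": 0},
    {"dx": 80,"dy": 0,"dz": -180,"spin": 0},
    {"dx": 140,"dy": 0,"dz": -200,"spin": 0},
    {"dx": 200,"dy": 0,"dz": -200,"spin": 0},
    {"dx": 250,"dy": 0,"dz": -200,"spin": 0},
    {"dx": 280,"dy": 0,"dz": -200,"spin": 0},
    {"dx": 280,"dy": 0,"dz": -200,"spin": 0}
  ]
}}

```text
time: 9.7
ee_pos: [0.5046, 0.2058, 0.2043]
tcp_rot: [[-0.173, 0.985, 0.0], [0.985, 0.173, 0.001], [0.0, 0.0, -1.0]]
contact_force: [-0.4, 0.0, -0.1]
opening: 0.0597
```

Run:
```python
from h import *
im=optics.get_image("scene");np.save("pics/scene4.npy",im);im=im[:,:,::-1]
t=optics.get_image("top");np.save("pics/top4.npy",t)
cv2.imwrite("pics/end1.png",np.vstack([cv2.resize(im[170:250,85:225],(525,300),interpolation=cv2.INTER_CUBIC),cv2.resize(t[125:205,280:420,::-1],(525,300),interpolation=cv2.INTER_CUBIC)]))
```

```text
(no output)
```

View pics/end1.png

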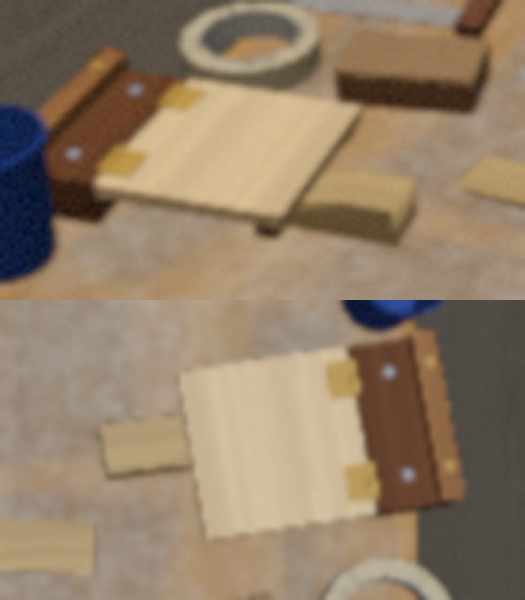

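Run:
```python
from h import *
M=np.array([.5481,-.1221]);n=np.array([.1685,-.9857]);l=np.array([.9857,.1685])
c=lambda u,v,z:cast("top",(u,v),z)[:2]
a,b=c(306.7,158.3,.03),c(308.5,172.2,.03);r=(a+b)/2-M
d=a-b;print("rear",r@n,r@l,"depth",155+1000*(r@n),"yaw deg",np.degrees(np.arctan2(d@n,d@l)))
A,B=c(280+181/3.75,125+73/3.75,.036),c(280+207/3.75,125+238/3.75,.036);m=(A+B)/2-M;print("edge mid",m@n,m@l)
x=np.load("pics/scene0.npy");y=np.load("pics/scene4.npy");z=np.load("pics/scene3.npy")
cv2.imwrite("pics/cmp2.png",cv2.resize(np.vstack([i[205:245,105:175,::-1] for i in(x,z,y)]),(350,600),interpolation=cv2.INTER_NEAREST))
t0,t4=np.load("pics/top0.npy"),np.load("pics/top4.npy");s=np.s_[178:203,246:310]
print("slim shift px",cv2.phaseCorrelate(*[cv2.cvtColor(i[s],cv2.COLOR_RGB2GRAY).astype(np.float32).copy() for i in(t0,t4)]))
```

```text
rear -0.06534094414428504 0.012024727547914579 depth 89.65905585571495 yaw deg 1.9276146979328304
edge mid 0.0008568226270086076 -0.002368280769820868
slim shift px ((0.04912987913490596, 0.40066912351641193), 0.9512240946292877)
```

View pics/cmp2.png

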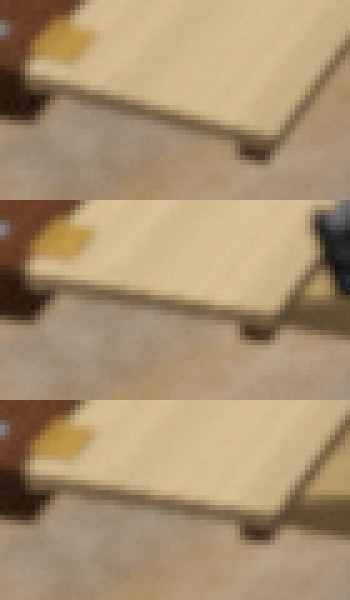

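```bash
python3 -c "
from bench import arm
print(arm.close_job(), arm.sense()['time'])"
```

```text
the job is handed in; nothing more can be done
the job is handed in; nothing more can be done
```

I slid the thick wedge in under the free edge, let go, backed the arm away and handed the job in at about 10 s on the robot's clock. The hand-in reports no verdict, so the result rests on my own camera checks.

I gripped the wedge about 18 mm from its thick end and carried it over the batten. I went in roughly 13–20 mm to one side of the middle, so that the fingers would clear the slim wedge.

| Check after release | Measured | Allowed |
|---|---|---|
| Wedge insertion depth | about 90 mm, putting it 23.4 mm high at the edge (24 mm is level) | – |
| Leaf angle worked out from that depth | about −0.005 rad | ±0.03 rad |
| Wedge distance from the middle | 12–14 mm | 30 mm |
| Wedge angle off straight in | about 2° | 15° |
| Slim wedge shift | about 0.4 px in the top view, about 1 mm, which may be noise | 40 mm |

- **Leaf height:** just before release, the leaf's near corner had risen by about 4.5 px, or 13 mm of the 14 mm needed. It looked the same after I let go.
- **Robot clear:** the gripper was about 0.2 m up and away from the board at the end.
- **Not measured directly:** I did not measure the contact force between wedge and board, or the wedge's speed and tilt. In the last pictures the leaf rests on the wedge, which looks flat on the bench.

No check failed or disagreed.

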